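# Index a chip carrier against the flip stop of a microscope loading track

## Robot

A 6-joint arm with a two-finger parallel gripper is mounted at the origin on the work surface. World frame = base frame: x ahead of the robot, y to its left, z up, the work surface at z = 0. Lengths are in m, angles in rad, forces in N, time in s.
With the tool pointing down it reaches from about 0.325 to 0.775 m from the base axis. Payload 9.3 kg.
Tool frame: the origin (TCP) lies on the centre line of the jaws, within the pads' length; the fingertips stand 8 mm ahead of it and the grasp point (between the pads) lies 11 mm behind it; z points along the fingers, x is the direction in which the jaws open and shut, and the axes are right-handed (so a half turn about z gives the same grasp; the last joint's range is limited). The gripper opens to 85 mm and grips with 20 to 120 N. Pads are 22 mm wide; open, the fingers measure 114 mm over their backs; the gripper's body (76 mm by 85 mm) begins 54 mm behind the grasp point. The pads swing forward as they close: fully open they stand 13 mm farther back than shut.
Start: joints at [-1.449, 0.259, 0.021, 1.334, 0, 1.418], TCP at [0.149, -0.529, 0.239] pointing down, gripper open.
Joint ranges: [-3.04, 3.04], [-0.91, 1.82], [-1.04, 1.36], [-1.92, 1.95], [-1.52, 1.45], [-3.14, 3.14]. Speed limits (rad/s): [2.22, 2.22, 2.79, 3.14, 3.14, 3.14].

## Interface

Orientations are given as [roll, pitch, yaw] about the fixed x, y, z axes, in that order (R = Rz(yaw) Ry(pitch) Rx(roll)).
In Python, from station import status, cams, ticket gives the robot as it stands.
- The arm moves only by the tool send_rows, never from a script. Its arguments are lists of equal length, an entry for each row: "travel": the shift along the tool's x, y, z in mm, a list of three; "yaw": the turn about the tool's z in degrees. A call has 1 to 5 rows; each row is the pose to reach, as a shift and turn from the pose commanded when the call began, along the tool's axes at that moment; what a row does not reach only later rows make up. A row lasts 1/8 s, in which the tool goes at most 62.5 mm and 10.7 degrees, less where a joint would pass 70% of its speed; a pose out of reach is approached as far as the arm can. A call with a gripper value outside its range is refused whole. "gripper" is the opening, from 0 (shut) to 1 (fully open), set as the call begins (left out, the last holds). The fingers move at their own pace and stop on an object; "newtons" is the grip in N (left out, the last holds). Time passes only in rows, so rows that repeat a pose let the fingers close. It gives the time, the measured TCP pose, the force and the opening at its end, in the units of the state.
- status.observe(): the state, without advancing time (a new reading comes with each control period).
- cams.snapshot(name): name is "scene" or "top"; returns (picture, depth): 384x512x3 uint8, red, green, blue; 384x512 float32, m along the optical axis (not along the pixel's ray), 0 where there is no reading.
- cams.calibration(name): a dict with "fx", "fy", "cx", "cy" (pixels), "rvec" (rotation vector, rad) and "tvec" (3), from world to camera coordinates, as OpenCV has them. Camera axes: x right, y down, z forward; pixel columns grow to the right and rows downward; lengths in m; the calibration is good to about 2 mm. A picture is of the moment at which its call begins. calibration takes no time and is no camera call.
- ticket.sign_off(): hands the job in, once; it reports no verdict.
The state is a dict: "time_s": time; "joint_pos": joint angles; "joint_vel": joint speeds; "joint_efforts": joint torques, N m; "eef_pos": TCP position; "eef_rot": TCP orientation; "force": force on the tool from outside, world axes, zero at the start; "ft_torque": the same for the moment, N m; "width": finger opening in m.
Only numpy, scipy, OpenCV 4.12 (cv2) and the standard library are available. Lean on these libraries where they do the work, as an engineer would, in place of code of your own. Each camera call takes 0.05 s, during which the arm holds its last target. There are 200 camera calls.

## Task

Swing the raised stop bar fully down across the loading track. Then slide the chip carrier along the track until it bears on the bar's rubber buffer, press it home with a steady push of about 10 N (never over 20 N) for a good second, and let go so that it stays against the stop; handle the stop just as gently and leave the other things on the bench alone.

Things in the scene. Friction and masses are not known exactly. Their poses are not given: they have to be found in the camera images.
- track: Fixed aluminium loading track, 360 mm long. Origin: centre of its underside, on the bench. x runs along the channel in the push direction (towards the stop), z up. Channel floor 8 mm above the bench; two fences, 10 mm thick, 80 mm apart inside, rise to 18 mm above the bench. Both ends are open.
- stop: Fixed steel flip stop straddling the track. Origin: on the bench, on the track's centre line, under the lowered bar; axes parallel to the track's. Hinge bracket at y = +52 to +76 mm, x = -22 to +22 mm, 39 mm high. Rest block at y = -51 to -65 mm, 20 mm high. Lowered, the bar lies over x = -8 to +8 mm from the hinge to y = -60 mm, its top at z = 36 mm.
- flag_hinge (a point): Point on the hinge axis of the stop bar, at stop x = 0, y = +64, z = 28 mm; the axis is parallel to the stop's x. The bar is 16 mm square and reaches 124 mm beyond the axis; its middle 24 mm (round the screw) is 24 mm wide along x.
- flag_screw (a point): Point in the middle of the bar, 64 mm from the hinge, where an adjusting screw passes through along x, with a 20 mm rubber buffer pad facing -x and a head at +x, up to 56 mm out. How far the screw is set is not measured: the unloaded pad's face lies 20 to 50 mm from this point. The pad yields 1 mm per 10 N, 4 mm at most; a thin pin stands 2.5 mm out of it, pressed in by half a newton.
- flag (a joint): Angle of the stop bar about its hinge, rad. 0: standing straight up; negative: leaning away from the track (towards stop +y); 1.571: fully down, level across the channel (the bar swings over towards stop -y). It stays where it is left: a stiff hinge (0.16 N m), with a stop at 1.571 (a rubber rest that yields a millimetre or two under 20 N).
- carrier_mid (a point): Middle of the loose grey chip carrier, half-way up its block: 100 mm long (x, along the track), 76 mm wide (y), 30 mm high, 0.25 to 0.5 kg, flat ends; on top at its centre a thumb rib 44 mm long (x), 14 mm wide, 26 mm high. It starts flat on the channel floor (this point 23 mm above the bench), short of the stop, and slides with 1 to 4 N of friction.
- reagent: Bystander: amber screw-cap jar, 60 mm across, 130 mm tall; origin under its middle.
- tipbox: Bystander: white pipette-tip box, 90 x 120 x 60 mm; origin under its middle.
- dish: Bystander: lidded culture dish, 94 mm across, 22 mm high; origin under its middle.

How it is judged:
By the outcome, as a careful person would: the job done as asked, in the order asked, and still so for the second after the job is handed in, with the robot touching nothing.
It also fails if it takes over 67 s, if anything falls off the work surface, if the arm or the gripper's body presses on something with over 40 N, if the wrist force passes 120 N, or if a joint passes its speed limit or range.

## Working session

There is one attempt and no reset: what is moved stays moved. The work goes in short steps, Python scripts to look and compute and a tool call to move; the robot and the scene stay as the last step left them, time stands still between calls to the robot, and variables do not carry over. Pictures are saved under pics/ and viewed, about 8 in all and at most 12, crops included, and the job is handed in when it is done.

Besides the shell and the picture viewer there is one more tool, called after "Emit:" as name(argument=value, ...), one argument or row to a line, values as JSON. send_rows: Moves the arm, as the interface text tells. Its arguments: {"type":"object","properties":{"travel":{"type":"array","items":{"type":"array","items":{"type":"number"}}},"yaw":{"type":"array","items":{"type":"number"}},"gripper":{"type":"number"},"newtons":{"type":"number"}},"required":["travel","yaw"]}

```bash
ls; mkdir -p pics
cat > h.py <<'E'
import numpy as np, cv2
from station import status, cams, ticket
def snap(n,save=None):
    p,d=cams.snapshot(n)
    np.savez(f'/tmp/{n}.npz',p=p,d=d)
    if save: cv2.imwrite(f'pics/{save}.png',cv2.cvtColor(p,cv2.COLOR_RGB2BGR))
    return p,d
def cal(n):
    c=cams.calibration(n); R=cv2.Rodrigues(np.array(c['rvec'],float))[0]
    return c,R,np.array(c['tvec'],float).ravel()
def cloud(n,d):
    c,R,t=cal(n); v,u=np.mgrid[:d.shape[0],:d.shape[1]]
    P=np.stack([(u-c['cx'])/c['fx']*d,(v-c['cy'])/c['fy']*d,d],-1)
    return (P-t)@R     # world points HxWx3
def ray(n,u,v,z):
    c,R,t=cal(n); o=-R.T@t; r=R.T@np.array([(u-c['cx'])/c['fx'],(v-c['cy'])/c['fy'],1])
    return o+r*(z-o[2])/r[2]
E
python3 - <<'E'
from h import *
for n in('scene','top'):
    p,d=snap(n,n+'1'); c,R,t=cal(n); print(n,-R.T@t,c['fx'])
s=status.observe(); print(s)
E
```

```text
pics
scene [ 1.25467851 -0.50641886  1.09008016] 450.7226998936488
top [ 0.56509913 -0.11778096  1.17763604] 467.94981194084244
{'time_s': 0.1, 'joint_pos': array([-1.44859872e+00,  2.59148983e-01,  2.08431732e-02,  1.33369465e+00,
        1.81282073e-06,  1.41819948e+00]), 'joint_vel': array([-0.00043475, -0.00194909,  0.00220935,  0.0001017 ,  0.00069125,
       -0.00191944]), 'joint_efforts': array([ 2.58484033e-03, -5.56694376e+01,  3.45069265e+01,  1.16962352e-02,
       -1.79600897e-04,  1.36394970e-06]), 'eef_pos': array([ 0.14921059, -0.5291284 ,  0.23872167]), 'eef_rot': array([-3.14140783e+00,  1.18986110e-03, -1.29600177e+00]), 'force': array([0.44890784, 0.31046527, 0.21845437]), 'ft_torque': array([0.03340513, 0.00903584, 0.00379058]), 'width': 0.08537185964588821}
```

View pics/top1.png

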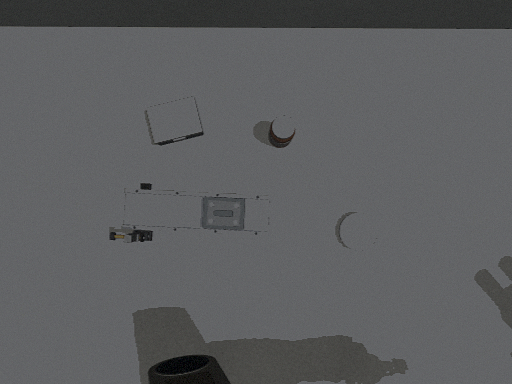

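View pics/scene1.png

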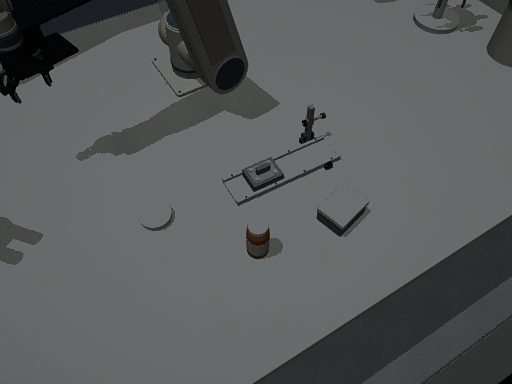

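The top view shows the track from (125,207) to (269,214), with the push direction to the left (about world +y). The carrier is at (223,213), the rest block at (146,186) and the hinge bracket, with the bar upright, at (145,236). The jar is at (282,130), the tip box at (175,120) and the dish at (355,230). The scene view agrees, with the bar upright at (310,122).

Run:
```python
from h import *
p=np.load('/tmp/top.npz')['p'];d=np.load('/tmp/top.npz')['d']
W=cloud('top',d);z=W[...,2]
def box(m,u0,u1,v0,v1):
    k=np.zeros_like(m);k[v0:v1,u0:u1]=1;return m&k
print('bench z',np.median(z[260:290,240:320]))
# rib: height 0.064 ; carrier top .038
for nm,lo,hi,b in (('rib',.055,.072,(190,260,190,240)),('carr',.031,.072,(190,260,190,240)),('rest',.012,.03,(135,160,178,191)),
   ('bracket+bar',.03,.3,(100,170,222,248)),('barlow',.03,.06,(100,170,222,248)),('bartop',.1,.3,(100,170,222,248)),('bench objs jar',.1,.2,(240,310,100,160)),('tip',.04,.09,(130,215,85,150)),('dish',.012,.04,(320,390,200,260))):
    m=box((z>lo)&(z<hi),*b).astype(np.uint8)
    if m.sum()<4: print(nm,'few');continue
    P=W[m>0]; r=cv2.minAreaRect((P[:,:2]*1000).astype(np.float32))
    print(nm,len(P),'mean',P.mean(0).round(4),'min',P.min(0).round(3),'max',P.max(0).round(3),'rect',np.round(r[0],1),np.round(r[1],1),round(r[2],1))
for q in((124,188),(126,227),(269,196),(268,232)): print(q,ray('top',*q,.018).round(4))
a=cv2.cvtColor(p,cv2.COLOR_RGB2BGR)[170:260,95:285]
A=cv2.resize(np.clip(a.astype(float)*1.8,0,255).astype(np.uint8),None,fx=4.2,fy=4.2,interpolation=cv2.INTER_CUBIC)[:, :800]
s=np.load('/tmp/scene.npz')['p'];b=cv2.cvtColor(s,cv2.COLOR_RGB2BGR)[95:210,215:375]
B=cv2.resize(np.clip(b.astype(float)*1.6,0,255).astype(np.uint8),None,fx=5,fy=5,interpolation=cv2.INTER_CUBIC)
cv2.imwrite('pics/c1.png',A);cv2.imwrite('pics/c2.png',B)
```

```text
bench z -0.0007719995688237802
rib 106 mean [ 0.5692 -0.0518  0.0633] min [ 0.562 -0.072  0.057] max [ 0.576 -0.032  0.07 ] rect [569.3 -52. ] [41.5 13.6] 85.8
carr 1278 mean [ 0.5689 -0.0522  0.0408] min [ 0.53  -0.103  0.031] max [ 0.608 -0.     0.07 ] rect [569.2 -51.6] [100.3  75.9] 87.5
rest 82 mean [0.6312 0.1439 0.0182] min [0.625 0.109 0.014] max [0.643 0.168 0.025] rect [633.8 138.9] [17.8 58.8] 0.2
bracket+bar 281 mean [0.5144 0.1556 0.1024] min [0.503 0.127 0.031] max [0.524 0.206 0.154] rect [515.  166.6] [79.7 19.4] 85.8
barlow 40 mean [0.5155 0.1396 0.0367] min [0.503 0.13  0.031] max [0.524 0.168 0.045] rect [520.7 146.3] [39.7 18.3] 57.3
bartop 134 mean [0.5135 0.1498 0.1295] min [0.504 0.129 0.1  ] max [0.521 0.205 0.154] rect [513.1 167.1] [75.8 16.4] 88.4
bench objs jar 500 mean [ 0.7616 -0.19    0.1255] min [ 0.736 -0.219  0.1  ] max [ 0.789 -0.163  0.134] rect [ 763.1 -190.5] [53.  54.9] 18.0
tip 1890 mean [0.7926 0.0676 0.0588] min [0.738 0.001 0.041] max [0.852 0.137 0.067] rect [792.4  68.2] [ 95.  120.2] 14.5
dish 1142 mean [ 0.5258 -0.3824  0.0206] min [ 0.48  -0.429  0.013] max [ 0.57  -0.337  0.028] rect [ 525.  -382.9] [90.8 92.7] 0.3
(124, 188) [0.6297 0.1957 0.018 ]
(126, 227) [0.5334 0.1885 0.018 ]
(269, 196) [ 0.6115 -0.1641  0.018 ]
(268, 232) [ 0.5227 -0.1618  0.018 ]
```

View pics/c1.png

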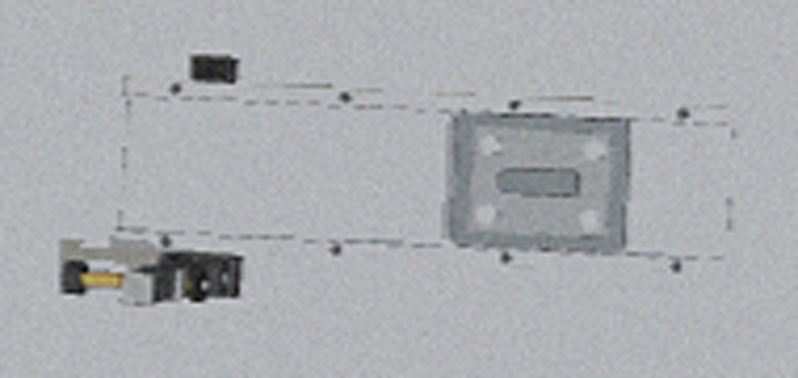

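View pics/c2.png

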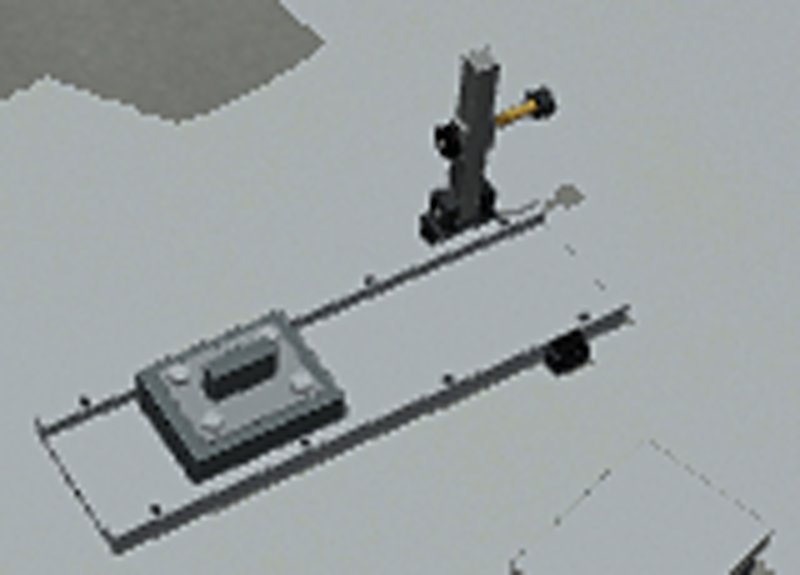

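```bash
cat >> h.py <<'E'
PSI=np.deg2rad(2.5)
def tool(pw,yaw=None):
    "tool-frame shift mm to a world TCP target, and turn about tool z, deg"
    from scipy.spatial.transform import Rotation as Ro
    s=status.observe(); R=Ro.from_euler('xyz',s['eef_rot']).as_matrix()
    dy=0 if yaw is None else -np.rad2deg(yaw-s['eef_rot'][2])
    return (R.T@(np.array(pw)-s['eef_pos'])*1000).round(1), round(dy,1)
E
python3 - <<'E'
from h import *
f=lambda u,v,z: ray('top',95+u/4.2,170+v/4.2,z)
print('rest c',f(215,68,.02)); print('rest edges',f(191,68,.02),f(238,68,.02))
print('bracket -x edge',f(243,275,.039)); print('bartop c',f(141,286,.152)); print('head end',f(62,277,.092))
# bar body and pad/screw in scene cloud
d=np.load('/tmp/scene.npz')['d']; W=cloud('scene',d); b=W[100:145,290:335].reshape(-1,3); b=b[(b[:,2]>.045)&(b[:,2]<.2)]
for a in np.arange(.045,.165,.01):
    q=b[(b[:,2]>=a)&(b[:,2]<a+.01)]
    if len(q): print(round(a,3),len(q),q.min(0).round(3),np.median(q,0).round(3),q.max(0).round(3))
c=np.array([.569,-.052,0]); e=np.array([np.sin(PSI),np.cos(PSI),0]); n=np.array([-e[1],e[0],0])
for nm,p in (('rest',f(215,68,.02)),('bartop',f(141,286,.152)),('brk',f(243,275,.039))):
    print(nm,'along',(p-c)@e,'across',(p-c)@n)
print(tool([.5,-.2,.25],.02-PSI+.0), tool([.46,.14,.22],-PSI))
E
```

```text
rest c [0.6343694  0.14027153 0.02      ]
rest edges [0.63430588 0.15442556 0.02      ] [0.63443027 0.12670686 0.02      ]
bracket -x edge [0.51384777 0.11755284 0.039     ]
bartop c [0.5130289  0.14698358 0.152     ]
head end [0.51470756 0.20595271 0.092     ]
0.045 14 [0.511 0.14  0.045] [0.522 0.147 0.051] [0.524 0.157 0.055]
0.055 13 [0.507 0.138 0.056] [0.521 0.142 0.06 ] [0.526 0.155 0.064]
0.065 16 [0.512 0.138 0.065] [0.522 0.144 0.069] [0.525 0.154 0.074]
0.075 12 [0.515 0.131 0.075] [0.522 0.143 0.082] [0.526 0.154 0.085]
0.085 47 [0.506 0.125 0.085] [0.521 0.159 0.09 ] [0.525 0.205 0.095]
0.095 67 [0.506 0.124 0.095] [0.519 0.149 0.098] [0.525 0.205 0.105]
0.105 18 [0.509 0.137 0.105] [0.519 0.142 0.108] [0.527 0.158 0.115]
0.115 18 [0.505 0.138 0.115] [0.521 0.144 0.119] [0.525 0.156 0.124]
0.125 18 [0.507 0.14  0.126] [0.52  0.143 0.13 ] [0.527 0.153 0.135]
0.135 19 [0.508 0.138 0.136] [0.521 0.146 0.141] [0.524 0.157 0.144]
0.145 29 [0.507 0.141 0.146] [0.517 0.148 0.15 ] [0.523 0.159 0.155]
rest along 0.1949398998605797 across -0.056920414973744206
bartop along 0.1963527625743851 across 0.06459737192262145
brk along 0.16698576110545263 across 0.062495531719388105
(array([-221.6, -426.9,  -10.9]), np.float64(-72.9)) (array([-559.7, -480.7,   19.5]), np.float64(-71.8))
```

Emit:
send_rows(
  travel=[
    [-220,-427,-10],
    [-220,-427,-10],
    [-220,-427,-10],
    [-220,-427,-10],
    [-220,-427,-10],
  ],
  yaw=[-72,-72,-72,-72,-72],
  gripper=0,
  newtons=40,
)

```text
time_s: 0.72
eef_pos: [0.3788, -0.3147, 0.2457]
eef_rot: [-3.142, 0.0, -0.353]
force: [1.1, -0.9, 0.1]
width: 0.0002
```

Run:
```python
from h import *
s=status.observe();print(s['eef_pos'],s['eef_rot'],s['joint_pos'],s['width'])
print(tool([.465,.145,.22],-PSI))
```

```text
[ 0.37884068 -0.31466165  0.24571002] [-3.14154666e+00  5.82813392e-05 -3.52597429e-01] [-8.63705175e-01  1.58416813e-01 -9.31310361e-02  1.31932181e+00
  1.16115589e-05  1.05968858e+00] 0.00022164590235432965
(array([ -77.9, -461.1,   25.7]), np.float64(-17.7))
```

Emit:
send_rows(
  travel=[
    [-78,-440,20],
    [-78,-440,20],
    [-78,-440,20],
    [-78,-440,20],
    [-78,-440,20],
  ],
  yaw=[-17.7,-17.7,-17.7,-17.7,-17.7],
)

```text
time_s: 1.35
eef_pos: [0.4344, -0.0073, 0.2317]
eef_rot: [3.142, -0.0, -0.05]
force: [1.6, -0.9, -0.0]
width: 0.0001
```

Emit:
send_rows(
  travel=[
    [0,0,0],
    [0,0,0],
  ],
  yaw=[0,0],
)

```text
time_s: 1.6
eef_pos: [0.4345, -0.0091, 0.2317]
eef_rot: [3.141, 0.0, -0.048]
force: [-0.3, -0.6, -0.4]
width: -0.0002
```

Run:
```python
from h import *
s=status.observe();print(s['eef_pos'],s['eef_rot'],s['force'])
print(tool([.465,.146,.22],-PSI),tool([.465,.146,.148],-PSI))
```

```text
[ 0.43446443 -0.00909424  0.23165476] [ 3.14137645e+00  4.34401161e-04 -4.81442482e-02] [-0.28478924 -0.5691671  -0.39520027]
(array([  23. , -156.4,   11.6]), np.float64(-0.3)) (array([  23.1, -156.4,   83.6]), np.float64(-0.3))
```

Emit:
send_rows(
  travel=[
    [10,-60,10],
    [20,-120,40],
    [23,-156,70],
    [23,-156,83],
    [23,-156,83],
  ],
  yaw=[0,0,0,0,0],
)

```text
time_s: 2.22
eef_pos: [0.4651, 0.1438, 0.1481]
eef_rot: [3.141, 0.002, -0.051]
force: [-1.0, -0.2, 0.8]
width: 0.0
```

Emit:
send_rows(
  travel=[
    [4,0,0],
    [8,0,0],
    [12,0,0],
    [12,0,0],
  ],
  yaw=[0,0,0,0],
)

```text
time_s: 2.72
eef_pos: [0.4777, 0.1445, 0.149]
eef_rot: [-3.142, -0.0, -0.05]
force: [-0.7, -0.6, 0.2]
width: 0.0002
```

Emit:
send_rows(
  travel=[
    [4,0,0],
    [8,0,0],
    [12,0,0],
    [12,0,0],
  ],
  yaw=[0,0,0,0],
)

```text
time_s: 3.22
eef_pos: [0.4895, 0.1442, 0.1487]
eef_rot: [3.142, 0.0, -0.05]
force: [-0.2, 0.9, 0.6]
width: -0.0001
```

Run:
```python
from h import *
p,d=snap('scene');s=status.observe();print(s['eef_pos'],s['force'])
b=cv2.cvtColor(p,cv2.COLOR_RGB2BGR)[60:180,240:380]
cv2.imwrite('pics/c3.png',cv2.resize(np.clip(b*1.6,0,255).astype(np.uint8),None,fx=5,fy=5,interpolation=cv2.INTER_CUBIC))
```

```text
[0.48927405 0.14420047 0.14870034] [-0.66344503 -0.58218342 -0.38968112]
```

View pics/c3.png

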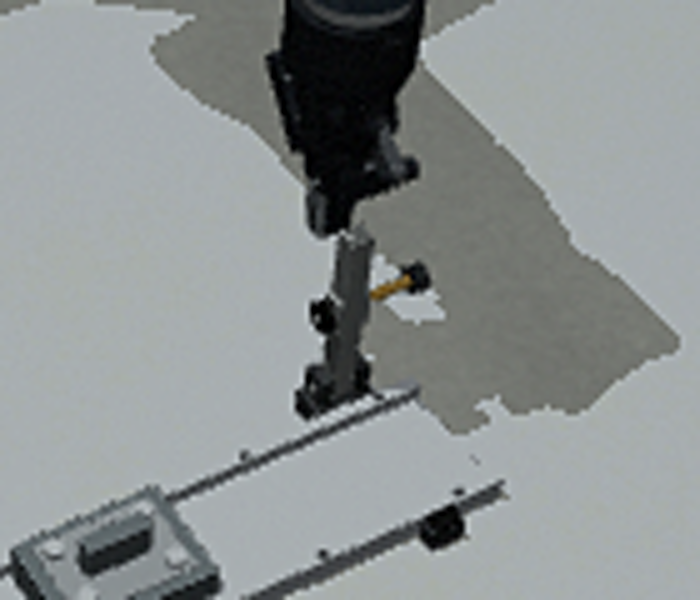

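Emit:
send_rows(
  travel=[
    [2,0,0],
    [5,0,0],
    [10,0,0],
    [16,0,0],
    [22,0,0],
  ],
  yaw=[0,0,0,0,0],
)

```text
time_s: 3.9
eef_pos: [0.5116, 0.1431, 0.1487]
eef_rot: [-3.142, 0.0, -0.05]
force: [-1.5, 0.0, 0.3]
width: 0.0004
```

Emit:
send_rows(
  travel=[
    [10,0,2],
    [19,0,4],
    [28,0,7],
    [37,0,11],
    [46,0,16],
  ],
  yaw=[0,0,0,0,0],
)

```text
time_s: 4.53
eef_pos: [0.5578, 0.1408, 0.1325]
eef_rot: [3.142, -0.0, -0.05]
force: [-1.2, -0.0, 1.2]
width: 0.0001
```

Emit:
send_rows(
  travel=[
    [9,0,5],
    [16,0,11],
    [23,0,18],
    [30,0,25],
    [36,0,33],
  ],
  yaw=[0,0,0,0,0],
)

```text
time_s: 5.15
eef_pos: [0.5936, 0.139, 0.0993]
eef_rot: [-3.142, -0.0, -0.05]
force: [0.8, -0.2, 0.8]
width: 0.0004
```

Run:
```python
from h import *
p,d=snap('scene');s=status.observe();print(s['eef_pos'],s['force'])
b=cv2.cvtColor(p,cv2.COLOR_RGB2BGR)[60:180,240:380]
cv2.imwrite('pics/c4.png',cv2.resize(np.clip(b*1.6,0,255).astype(np.uint8),None,fx=5,fy=5,interpolation=cv2.INTER_CUBIC))
```

```text
[0.5937153  0.13884704 0.09811709] [ 0.44814943 -0.90203142 -0.8093725 ]
```

View pics/c4.png

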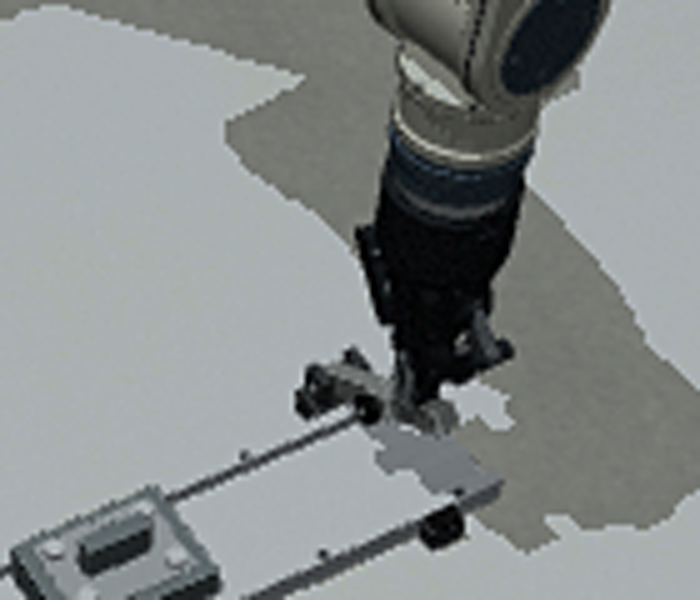

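The bar at about (390,390) is leaning roughly 60° and the finger rests on it beyond the pad. I'll keep going and slow down near the rest.

Emit:
send_rows(
  travel=[
    [5,0,8],
    [9,0,16],
    [12,0,25],
    [15,0,34],
    [16,0,40],
  ],
  yaw=[0,0,0,0,0],
)

```text
time_s: 5.82
eef_pos: [0.6091, 0.1382, 0.0591]
eef_rot: [3.142, 0.0, -0.05]
force: [0.4, -0.2, 0.7]
width: 0.0001
```

Emit:
send_rows(
  travel=[
    [0,0,2],
    [0,0,4],
    [0,0,6],
    [0,0,8],
    [0,0,8],
  ],
  yaw=[0,0,0,0,0],
)

```text
time_s: 6.45
eef_pos: [0.6089, 0.1382, 0.0517]
eef_rot: [3.142, 0.0, -0.05]
force: [0.8, 0.2, -0.3]
width: -0.0003
```

Emit:
send_rows(
  travel=[
    [0,0,1],
    [0,0,2],
    [0,0,3],
    [0,0,3],
  ],
  yaw=[0,0,0,0],
)

```text
time_s: 6.95
eef_pos: [0.609, 0.1382, 0.0487]
eef_rot: [3.142, 0.0, -0.05]
force: [0.3, 0.1, -0.1]
width: 0.0002
```

Emit:
send_rows(
  travel=[
    [0,0,1],
    [0,0,2],
    [0,0,2],
  ],
  yaw=[0,0,0],
)

```text
time_s: 7.32
eef_pos: [0.609, 0.1382, 0.0467]
eef_rot: [3.142, 0.0, -0.05]
force: [0.0, -0.3, -1.0]
width: 0.0002
```

Emit:
send_rows(
  travel=[
    [0,0,0.5],
    [0,0,1],
    [0,0,1],
  ],
  yaw=[0,0,0],
)

```text
time_s: 7.7
eef_pos: [0.6091, 0.1382, 0.0458]
eef_rot: [-3.142, 0.0, -0.05]
force: [-0.7, -0.2, 0.8]
width: 0.0001
```

Emit:
send_rows(
  travel=[
    [0,0,0.5],
    [0,0,1],
    [0,0,1],
  ],
  yaw=[0,0,0],
)

```text
time_s: 8.07
eef_pos: [0.609, 0.1382, 0.0447]
eef_rot: [3.142, 0.0, -0.05]
force: [0.2, -0.5, 0.3]
width: -0.0002
```

Emit:
send_rows(
  travel=[
    [0,0,0.5],
    [0,0,1],
    [0,0,1],
  ],
  yaw=[0,0,0],
)

```text
time_s: 8.45
eef_pos: [0.6091, 0.1382, 0.044]
eef_rot: [-3.142, -0.0, -0.05]
force: [0.2, -0.5, 3.0]
width: -0.0
```

Contact begins at z = 0.044 m, as predicted for a fully lowered bar. I'll press to about 8 N.

Emit:
send_rows(
  travel=[
    [0,0,0.3],
    [0,0,0.6],
    [0,0,0.6],
  ],
  yaw=[0,0,0],
)

```text
time_s: 8.82
eef_pos: [0.6092, 0.1382, 0.044]
eef_rot: [-3.142, -0.001, -0.05]
force: [-2.3, -0.6, 7.8]
width: -0.0001
```

Emit:
send_rows(
  travel=[
    [0,0,0.3],
    [0,0,0.3],
  ],
  yaw=[0,0],
)

```text
time_s: 9.07
eef_pos: [0.6092, 0.1382, 0.0439]
eef_rot: [-3.142, -0.001, -0.05]
force: [-2.7, -0.2, 11.2]
width: -0.0002
```

Emit:
send_rows(
  travel=[
    [0,0,-5],
    [0,0,-30],
    [0,30,-80],
    [-20,90,-110],
    [-40,150,-110],
  ],
  yaw=[0,0,0,0,0],
)

```text
time_s: 9.7
eef_pos: [0.565, -0.0036, 0.1546]
eef_rot: [3.141, -0.004, -0.048]
force: [0.9, -1.1, -0.3]
width: -0.0003
```

Emit:
send_rows(
  travel=[
    [0,60,0],
    [0,120,0],
    [0,150,0],
    [0,150,0],
  ],
  yaw=[0,0,0,0],
)

```text
time_s: 10.2
eef_pos: [0.5568, -0.1545, 0.1522]
eef_rot: [3.142, 0.0, -0.053]
force: [0.5, -0.5, 0.0]
width: -0.0001
```

Run:
```python
from h import *
p,d=snap('top');W=cloud('top',d)
s=status.observe();print(s['eef_pos'],s['eef_rot'],s['force'])
q=W[183:245,135:165].reshape(-1,3); q=q[(q[:,2]>.027)&(q[:,2]<.06)]
for a in np.arange(.49,.66,.01):
    k=q[(q[:,0]>=a)&(q[:,0]<a+.01)]
    if len(k): print(round(a,2),len(k),k[:,1].min().round(3),k[:,1].max().round(3),k[:,2].mean().round(4))
k=W[190:240,185:270]; zz=k[...,2]; P=k[(zz>.031)&(zz<.075)]; r=cv2.minAreaRect((P[:,:2]*1000).astype(np.float32)); print(r)
b=cv2.cvtColor(p,cv2.COLOR_RGB2BGR)[160:270,95:285]
cv2.imwrite('pics/c5.png',cv2.resize(np.clip(b*1.7,0,255).astype(np.uint8),None,fx=4.2,fy=4.2,interpolation=cv2.INTER_CUBIC))
print(tool([.563,-.14,.10],-PSI))
```

```text
[ 0.55680041 -0.15305843  0.1523021 ] [-3.14117994e+00  4.33696351e-04 -5.15753297e-02] [ 0.46097836 -0.71360545 -0.13376258]
0.5 29 0.131 0.161 0.0353
0.51 58 0.13 0.162 0.0356
0.52 39 0.132 0.163 0.0353
0.53 30 0.141 0.157 0.0347
0.54 28 0.141 0.156 0.0348
0.55 29 0.14 0.156 0.0346
0.56 37 0.127 0.158 0.0345
0.57 61 0.125 0.163 0.0342
0.58 64 0.126 0.164 0.0343
0.59 29 0.138 0.154 0.0346
0.6 29 0.138 0.155 0.0353
0.61 28 0.137 0.152 0.0344
0.62 28 0.137 0.153 0.0349
0.63 21 0.137 0.153 0.0353
((569.0912475585938, -51.59906005859375), (99.55397033691406, 75.9511489868164), 87.49039459228516)
(array([  5.5, -13.3,  52.3]), np.float64(-0.5))
```

View pics/c5.png

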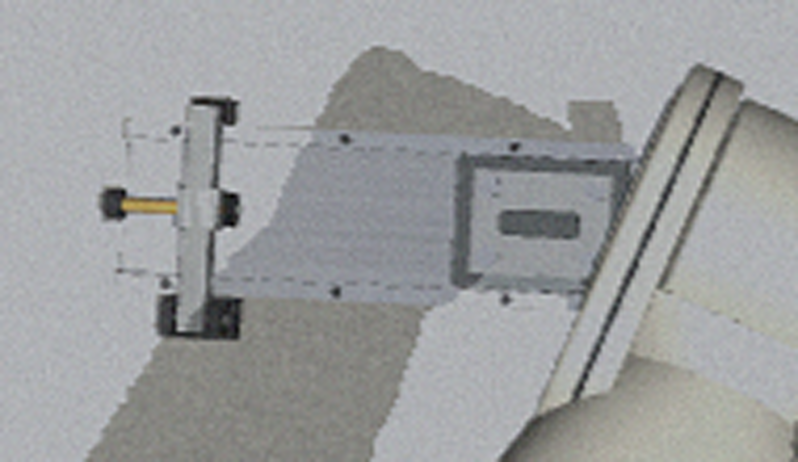

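The bar is level along its whole length (z ≈ 35 mm), and the pad at crop (229,208) faces the carrier at world y ≈ 0.125. The carrier hasn't moved. Next I'll go down behind it.

Emit:
send_rows(
  travel=[
    [8,-3,40],
    [8,-3,80],
    [8,-3,110],
    [8,-3,128],
    [8,-3,128],
  ],
  yaw=[-0.5,-0.5,-0.5,-0.5,-0.5],
)

```text
time_s: 10.88
eef_pos: [0.5644, -0.148, 0.0234]
eef_rot: [-3.14, 0.003, -0.039]
force: [-0.2, 1.3, 0.1]
width: 0.0002
```

Emit:
send_rows(
  travel=[
    [0,-8,0],
    [0,-16,0],
    [0,-24,0],
    [0,-28,0],
    [0,-31,0],
  ],
  yaw=[0,0,0,0,0],
)

```text
time_s: 11.5
eef_pos: [0.5665, -0.1184, 0.0247]
eef_rot: [3.142, -0.0, -0.041]
force: [-0.7, 0.2, 0.3]
width: -0.0001
```

Emit:
send_rows(
  travel=[
    [0,-2,0],
    [0,-4,0],
    [0,-6,0],
    [0,-8,0],
    [0,-10,0],
  ],
  yaw=[0,0,0,0,0],
)

```text
time_s: 12.12
eef_pos: [0.5668, -0.1088, 0.0245]
eef_rot: [3.141, 0.0, -0.041]
force: [-0.3, -1.5, -0.9]
width: 0.0003
```

Run:
```python
from h import *
s=status.observe();print(s['eef_pos'],s['eef_rot'],s['force'])
p,d=snap('top');W=cloud('top',d)
k=W[190:240,135:270]; zz=k[...,2]; P=k[(zz>.058)&(zz<.07)&(k[...,1]>-.08)&(k[...,1]<.09)]; print(len(P),P.mean(0))
```

```text
[ 0.56683686 -0.10880289  0.02453526] [ 3.14148022e+00  1.60450421e-05 -4.10325333e-02] [-0.28905635 -1.46914597 -0.89134363]
0 [nan nan nan]<stdin>:4: RuntimeWarning: Mean of empty slice.
  ret = um.true_divide(
```

Emit:
send_rows(
  travel=[
    [0,-4,0],
    [0,-9,0],
    [0,-14,0],
    [0,-19,0],
    [0,-24,0],
  ],
  yaw=[0,0,0,0,0],
)

```text
time_s: 12.8
eef_pos: [0.5678, -0.0843, 0.0246]
eef_rot: [-3.142, 0.0, -0.041]
force: [-0.8, -0.9, -0.6]
width: -0.0001
```

Emit:
send_rows(
  travel=[
    [0,-5,0],
    [0,-10,0],
    [0,-15,0],
    [0,-20,0],
    [0,-25,0],
  ],
  yaw=[0,0,0,0,0],
)

```text
time_s: 13.42
eef_pos: [0.5688, -0.0595, 0.0246]
eef_rot: [-3.142, -0.0, -0.041]
force: [0.3, -0.6, -2.3]
width: -0.0002
```

Emit:
send_rows(
  travel=[
    [0,-5,0],
    [0,-10,0],
    [0,-15,0],
    [0,-20,0],
    [0,-25,0],
  ],
  yaw=[0,0,0,0,0],
)

```text
time_s: 14.05
eef_pos: [0.5698, -0.0345, 0.0246]
eef_rot: [-3.142, 0.0, -0.041]
force: [-0.1, -0.3, -1.6]
width: -0.0002
```

Emit:
send_rows(
  travel=[
    [0,-5,0],
    [0,-10,0],
    [0,-14,0],
    [0,-18,0],
    [0,-22,0],
  ],
  yaw=[0,0,0,0,0],
)

```text
time_s: 14.68
eef_pos: [0.5708, -0.0126, 0.0246]
eef_rot: [-3.142, -0.0, -0.041]
force: [-0.4, -1.5, -0.3]
width: -0.0002
```

Run:
```python
from h import *
s=status.observe();print(s['eef_pos'],s['eef_rot'],s['force'])
p,d=snap('scene','s5')
b=cv2.cvtColor(p,cv2.COLOR_RGB2BGR)[60:200,220:380]
cv2.imwrite('pics/c6.png',cv2.resize(np.clip(b*1.7,0,255).astype(np.uint8),None,fx=4.2,fy=4.2,interpolation=cv2.INTER_CUBIC))
```

```text
[ 0.57076573 -0.01263175  0.0245635 ] [-3.14159145e+00 -1.19777016e-05 -4.09068948e-02] [-0.40993894 -1.50038286 -0.31645928]
```

View pics/c6.png

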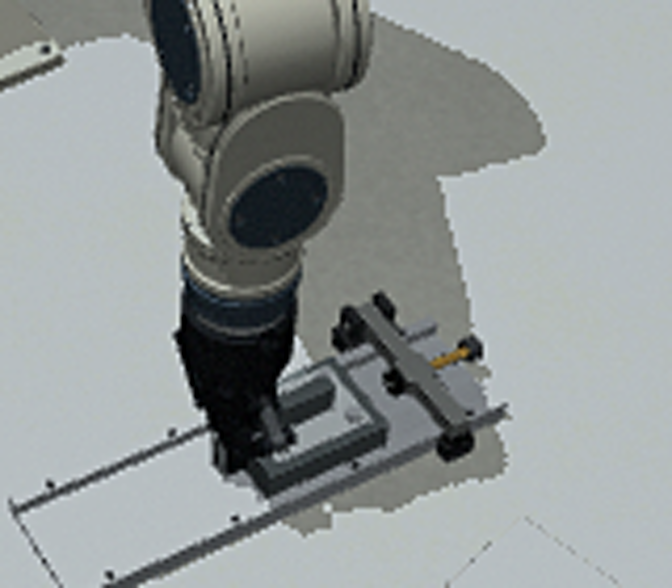

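The carrier's front edge, at (385,425), is about 2 cm short of the pad at (397,380). I'll slow down from here.

Emit:
send_rows(
  travel=[
    [0,-2,0],
    [0,-4,0],
    [0,-6,0],
    [0,-8,0],
    [0,-10,0],
  ],
  yaw=[0,0,0,0,0],
)

```text
time_s: 15.35
eef_pos: [0.5712, -0.0028, 0.0246]
eef_rot: [3.142, -0.0, -0.041]
force: [-0.3, -1.9, 0.1]
width: -0.0003
```

Emit:
send_rows(
  travel=[
    [0,-1,0],
    [0,-2,0],
    [0,-3,0],
    [0,-4,0],
    [0,-5,0],
  ],
  yaw=[0,0,0,0,0],
)

```text
time_s: 15.98
eef_pos: [0.5714, 0.0022, 0.0246]
eef_rot: [3.142, -0.0, -0.041]
force: [0.7, -1.5, -0.8]
width: 0.0
```

Emit:
send_rows(
  travel=[
    [0,-1,0],
    [0,-2,0],
    [0,-3,0],
  ],
  yaw=[0,0,0],
)

```text
time_s: 16.35
eef_pos: [0.5715, 0.0052, 0.0246]
eef_rot: [3.142, -0.0, -0.041]
force: [-0.9, -2.4, 1.1]
width: 0.0002
```

Emit:
send_rows(
  travel=[
    [0,-0.7,0],
    [0,-1.4,0],
    [0,-2,0],
  ],
  yaw=[0,0,0],
)

```text
time_s: 16.73
eef_pos: [0.5716, 0.0071, 0.0246]
eef_rot: [3.142, -0.0, -0.041]
force: [0.4, -2.1, 0.9]
width: 0.0001
```

Emit:
send_rows(
  travel=[
    [0,-0.7,0],
    [0,-1.4,0],
    [0,-2,0],
  ],
  yaw=[0,0,0],
)

```text
time_s: 17.1
eef_pos: [0.5717, 0.0092, 0.0246]
eef_rot: [3.142, -0.0, -0.041]
force: [0.5, -2.9, 0.5]
width: -0.0001
```

Emit:
send_rows(
  travel=[
    [0,-0.5,0],
    [0,-1,0],
  ],
  yaw=[0,0],
)

```text
time_s: 17.35
eef_pos: [0.5717, 0.0101, 0.0246]
eef_rot: [3.142, -0.0, -0.041]
force: [-0.1, -1.9, 1.1]
width: -0.0001
```

Emit:
send_rows(
  travel=[
    [0,-0.5,0],
    [0,-1,0],
    [0,-1,0],
  ],
  yaw=[0,0,0],
)

```text
time_s: 17.73
eef_pos: [0.5718, 0.0112, 0.0246]
eef_rot: [-3.141, -0.0, -0.041]
force: [-0.0, -2.8, 1.8]
width: 0.0003
```

Emit:
send_rows(
  travel=[
    [0,-0.5,0],
    [0,-1,0],
    [0,-1,0],
  ],
  yaw=[0,0,0],
)

```text
time_s: 18.1
eef_pos: [0.5718, 0.0122, 0.0246]
eef_rot: [-3.142, -0.0, -0.041]
force: [-0.9, -2.1, 1.8]
width: -0.0001
```

Emit:
send_rows(
  travel=[
    [0,-0.5,0],
    [0,-1,0],
    [0,-1,0],
  ],
  yaw=[0,0,0],
)

```text
time_s: 18.48
eef_pos: [0.5718, 0.0131, 0.0246]
eef_rot: [-3.142, -0.0, -0.041]
force: [-1.1, -4.6, 1.6]
width: -0.0002
```

Contact: the force is rising above about 2 N of friction.

Emit:
send_rows(
  travel=[
    [0,-0.3,0],
    [0,-0.5,0],
    [0,-0.5,0],
  ],
  yaw=[0,0,0],
)

```text
time_s: 18.85
eef_pos: [0.5719, 0.0136, 0.0246]
eef_rot: [3.142, -0.0, -0.041]
force: [0.6, -4.2, 3.1]
width: 0.0002
```

Emit:
send_rows(
  travel=[
    [0,-0.3,0],
    [0,-0.3,0],
  ],
  yaw=[0,0],
)

```text
time_s: 19.1
eef_pos: [0.5718, 0.0139, 0.0246]
eef_rot: [-3.142, 0.0, -0.041]
force: [-0.6, -2.6, 2.4]
width: 0.0002
```

Emit:
send_rows(
  travel=[
    [0,-0.4,0],
    [0,-0.8,0],
    [0,-0.8,0],
  ],
  yaw=[0,0,0],
)

```text
time_s: 19.48
eef_pos: [0.5719, 0.0147, 0.0246]
eef_rot: [3.141, -0.0, -0.041]
force: [0.8, -4.0, 2.2]
width: 0.0001
```

Emit:
send_rows(
  travel=[
    [0,-0.4,0],
    [0,-0.6,0],
    [0,-0.6,0],
  ],
  yaw=[0,0,0],
)

```text
time_s: 19.85
eef_pos: [0.5719, 0.0149, 0.0246]
eef_rot: [3.141, 0.0, -0.041]
force: [-0.8, -5.5, 2.1]
width: -0.0001
```

Emit:
send_rows(
  travel=[
    [0,-0.3,0],
    [0,-0.5,0],
    [0,-0.5,0],
  ],
  yaw=[0,0,0],
)

```text
time_s: 20.23
eef_pos: [0.5719, 0.0151, 0.0246]
eef_rot: [3.14, 0.0, -0.041]
force: [-0.4, -7.9, 2.1]
width: -0.0
```

Emit:
send_rows(
  travel=[
    [0,-0.3,0],
    [0,-0.6,0],
    [0,-0.6,0],
  ],
  yaw=[0,0,0],
)

```text
time_s: 20.6
eef_pos: [0.572, 0.0153, 0.0246]
eef_rot: [3.139, -0.0, -0.042]
force: [-0.6, -8.9, 3.1]
width: 0.0001
```

Emit:
send_rows(
  travel=[
    [0,0,0],
    [0,0,0],
  ],
  yaw=[0,0],
)

```text
time_s: 20.85
eef_pos: [0.5719, 0.0153, 0.0246]
eef_rot: [3.139, 0.0, -0.042]
force: [-1.1, -10.2, 1.9]
width: -0.0001
```

Add a touch to allow for about 2 N of friction, then hold for more than a second.

Emit:
send_rows(
  travel=[
    [0,-0.4,0],
    [0,-0.4,0],
    [0,-0.4,0],
    [0,-0.4,0],
    [0,-0.4,0],
  ],
  yaw=[0,0,0,0,0],
)

```text
time_s: 21.48
eef_pos: [0.572, 0.0155, 0.0246]
eef_rot: [3.139, 0.0, -0.042]
force: [-0.2, -11.0, 2.4]
width: -0.0001
```

Emit:
send_rows(
  travel=[
    [0,0,0],
    [0,0,0],
    [0,0,0],
    [0,0,0],
    [0,0,0],
  ],
  yaw=[0,0,0,0,0],
)

```text
time_s: 22.1
eef_pos: [0.572, 0.0155, 0.0246]
eef_rot: [3.139, 0.0, -0.042]
force: [-1.1, -11.2, 2.2]
width: 0.0
```

Emit:
send_rows(
  travel=[
    [0,0,0],
    [0,0,0],
    [0,0,0],
    [0,0,0],
    [0,0,0],
  ],
  yaw=[0,0,0,0,0],
)

```text
time_s: 22.72
eef_pos: [0.572, 0.0155, 0.0246]
eef_rot: [3.139, -0.0, -0.042]
force: [-1.2, -11.9, 3.0]
width: 0.0002
```

Held at 10–12 N for about 2 s. Now I'll back off slowly, straight back, then raise and clear the arm.

Emit:
send_rows(
  travel=[
    [0,0.5,0],
    [0,1,0],
    [0,2,0],
    [0,4,0],
    [0,8,0],
  ],
  yaw=[0,0,0,0,0],
)

```text
time_s: 23.35
eef_pos: [0.5714, 0.0092, 0.0244]
eef_rot: [-3.141, 0.0, -0.04]
force: [0.4, 0.6, 0.1]
width: -0.0001
```

Emit:
send_rows(
  travel=[
    [0,15,0],
    [0,40,0],
    [0,60,-30],
    [0,80,-80],
    [0,100,-130],
  ],
  yaw=[0,0,0,0,0],
)

```text
time_s: 23.98
eef_pos: [0.567, -0.0925, 0.1558]
eef_rot: [-3.141, 0.001, -0.041]
force: [0.7, -1.0, 0.1]
width: 0.0001
```

Emit:
send_rows(
  travel=[
    [-20,50,-10],
    [-40,100,-20],
    [-60,150,-20],
    [-60,150,-20],
  ],
  yaw=[0,0,0,0],
)

```text
time_s: 24.48
eef_pos: [0.4998, -0.2422, 0.1746]
eef_rot: [3.141, -0.0, -0.046]
force: [1.4, 1.2, -0.5]
width: -0.0005
```

Run:
```python
from h import *
s=status.observe();print(s['eef_pos'],s['force'])
p,d=snap('top');W=cloud('top',d)
k=W[185:242,130:235]; zz=k[...,2]
P=k[(zz>.031)&(zz<.075)&(k[...,1]<.115)]; print(cv2.minAreaRect((P[:,:2]*1000).astype(np.float32)))
B=k[(zz>.027)&(zz<.05)&(k[...,1]>.138)&(k[...,1]<.152)]; print('bar z',np.percentile(B[:,2],[5,50,95]),B[:,0].min(),B[:,0].max())
b=cv2.cvtColor(p,cv2.COLOR_RGB2BGR)[160:270,95:285]
cv2.imwrite('pics/c7.png',cv2.resize(np.clip(b*1.7,0,255).astype(np.uint8),None,fx=4.2,fy=4.2,interpolation=cv2.INTER_CUBIC))
```

```text
[ 0.49979109 -0.2422205   0.17458109] [ 1.43913502  1.16779298 -0.45454286]
((574.119873046875, 71.2637939453125), (89.61222076416016, 76.08592987060547), 87.49999237060547)
bar z [0.03061021 0.03525581 0.03906936] 0.5051548883456164 0.6365422189389
```

View pics/c7.png

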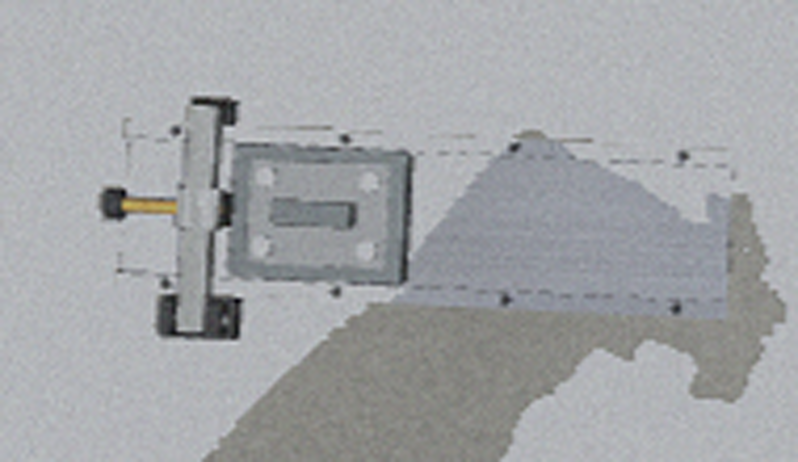

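The bar is down at (200,210), and the carrier's front edge at (235,210) sits against the pad. Carrier front at y ≈ 0.125 matches the pad face measured earlier.

```bash
python3 -c "
from station import ticket; print(ticket.sign_off())"
```

```text
the job is handed in; nothing more can be done
None
```

The stop bar is fully down, the carrier is pressed home against its buffer, and the job is handed in at about 24.5 s of the 67 s allowed.

- **Stop bar:** I swung it down with the closed fingertips and seated it with about 11 N. Depth readings before the push and after the release showed it level along its length, with its top at 35 mm against the nominal 36 mm.
- **Carrier:** I pushed it from behind until it met the pad. The hold read 10–12 N for about 2 s, of which about 2 N was sliding friction, and the highest reading was 11.9 N. I then backed off slowly.
- **Last picture:** The carrier's front edge is against the pad at y ≈ 0.125 m, the pad face measured earlier, and the arm is clear. I could not measure contact directly; it rests on that match of about 2 mm and the picture.
- **Bystanders:** The arm's path stayed well clear of the jar, tip box and dish, but I did not re-measure them at the end.
- **Failed check:** One depth check of the carrier during the push returned no points, as the arm probably hid it. I used force readings and a picture there instead.

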